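Load-test the friction hinge of a paint box lid

TASK

Check that the friction hinge of the wooden paint box still holds: lift the lid slowly by its bar handle to about half open (45 degrees) and let go of it, so that it stands by itself for a second. Then, with shut fingers, press down on the rubber bumper at the lid's left front corner, and after that on the one at its right front corner, each with a light fingertip force of about 6 N for a good second, never as much as 10 N. Leave the lid standing half open, untouched, and do not disturb the small things around the box.

Things in the scene. Friction and masses are not known exactly. Their poses are not given: they have to be found in the camera images.
- paint_box: fixed wooden box, 160 mm deep (its x) by 200 mm wide (its y), walls 75 mm high; origin at the centre of its underside on the table; +x points from the front to the hinge side, z up. It is screwed down and does not move. A plinth 8 mm high juts 6 mm out all round
- box_lid (a joint): angle of the lid, rad: 0 shut, grows as the lid is raised, stop at 1.7. It may start slightly ajar. A stiff friction hinge keeps it where it is left; turning it takes about 1.5 N m (plus the lid's weight of about 0.2 to 0.4 kg): some 11 to 15 N at the handle; a downward push of more than about 11 to 13 N on a bumper at 45 degrees (less when the lid is lower) makes it slip shut
- lid_hinge (a point): point on the hinge axis (along the box's y), middle of the box's rear edge, 80 mm behind the box's centre and 76 mm above the table, in the plane of the lid's underside. The lid is a board 160 mm long from the hinge, 200 mm wide, 10 mm thick. The point's axes turn with the lid: x along the lid to the rear, y along the hinge, z out of the lid's upper face
- lid_handle (a point): middle of the dark steel bar handle on the lid's upper face: a round bar 10 mm thick, 100 mm long along the box's y between two posts, its axis 32 mm above the upper face and 130 mm from the hinge (in the lid's frame [-0.130, 0, 0.042] from the hinge point). The bar may turn between the fingers as the lid rises
- left_bumper: black rubber bumper on the lid's left (+y) front corner, carried by the lid; a round-ended roll of radius 11 mm, 42 mm long along the box's y; origin at its centre, in the lid's frame [-0.160, 0.085, 0.005] from the hinge point. Its top is 11 mm above this point at any lid angle. Hard rubber: force rises by 10 to 20 N per mm of pressing, so press by felt force, not by measured position
- right_bumper: the same on the right (-y) front corner, at [-0.160, -0.085, 0.005] from the hinge point
- ink_bottle: black dropper bottle, 38x39x92 mm, standing beside the right (-y) wall of the box; origin at the centre of its underside; loose, to be left alone
- tape_roll: roll of black tape, 53 mm across, 19 mm high, lying beside the left (+y) wall of the box; origin at the centre of its underside; loose, to be left alone
- eraser: small eraser, 25x43x15 mm, lying in front of the box; origin at the centre of its underside; loose, to be left alone

How it is judged (in metres and radians):
On the way, in this order (a step that is already met when the one before it is completed fails the run):
1. the lid, raised to between 0.6 and 0.97 rad (about 45 degrees), stands still by itself, touched by nothing, for half a second (value of joint box_lid between 0.6 and 0.97 rad and velocity of joint box_lid between -0.03 and 0.03 rad/s and contact force between each of the fingers, the arm and paint_box below 0.1 N), for 0.5 s.
2. then the fingers press the left bumper with 3.5 to 10 N for 0.8 s while the lid stays between 0.6 and 0.97 rad (value of joint box_lid between 0.6 and 0.97 rad and contact force between the fingers and left_bumper above 3.5 N), for 0.8 s.
3. then the fingers press the right bumper with 3.5 to 10 N for 0.8 s while the lid stays between 0.6 and 0.97 rad (value of joint box_lid between 0.6 and 0.97 rad and contact force between the fingers and right_bumper above 3.5 N), for 0.8 s.
At the end, for the whole second after the job is handed in: the lid stands still and untouched between 0.6 and 0.97 rad (34 to 56 degrees) after both presses (all of step 1).
It fails at once if a bumper is pressed with more than 10 N (contact force between anything else and left_bumper above 10 N or contact force between anything else and right_bumper above 10 N).
It fails at once if the lid is thrown or slammed (more than 1.5 rad/s) (velocity of joint box_lid above 1.5 rad/s or velocity of joint box_lid below -1.5 rad/s).
It fails at once if a thing beside the box is pushed by more than 20 mm (distance of any of ink_bottle, tape_roll, eraser from where it was at the start of the episode above 0.02 m).
It also fails if it takes over 58 s, if anything falls off the work surface, if the arm or the gripper's body presses on something with over 40 N, if the wrist force passes 120 N, or if a joint passes its speed limit or range.

ROBOT

A 6-joint arm with a two-finger parallel gripper is mounted at the origin on the work surface; the furniture and walls round the work are solid. World frame = base frame: x ahead of the robot, y to its left, z up, the work surface at z = 0. Lengths are in mm, angles in rad, forces in N, time in s.
With the tool pointing down it reaches from about 300 to 775 mm from the base axis. Payload 14.6 kg.
Tool frame: the origin (TCP) lies midway between the tips of the shut fingers; the grasp point (between the pads) lies 19 mm behind it; y points along the fingers, z is the direction in which the jaws open and shut, and the axes are right-handed (so a half turn about y gives the same grasp; the last joint's range is limited). The gripper opens to 85 mm and grips with 20 to 120 N. Pads are 22 mm wide; open, the fingers measure 114 mm over their backs; the gripper's body (76 mm by 85 mm) begins 54 mm behind the grasp point. The pads swing forward as they close: fully open they stand 13 mm farther back than shut.
Start: joints at [-1.182, 0.3, 1.521, -0, 1.321, -0.067], TCP at [242.091, -493.843, 231.281] pointing down, gripper open.
Joint ranges: [-3.03, 3.03], [-0.79, 2.21], [0.23, 2.52], [-1.04, 4.18], [0, 3.07], [-2.55, 2.55]. Speed limits (rad/s): [2.22, 2.22, 2.57, 3.14, 3.14, 3.14].

INTERFACE

Orientations are given as a unit quaternion [x, y, z, w].
In Python, from bench import state, get_image, camera_params, finish_job gives the robot as it stands.
- The arm moves only by the shell command python3 -m pendant 'ROWS' [OPENING] [FORCE]. ROWS is JSON, a list of rows, each a list of 2 entries, a list of its own where there are three numbers: the shift along the tool's x, y, z in m, then the turn about the tool's y in rad. A call has 1 to 12 rows; each row shifts and turns the commanded pose from where the row before left it, along the tool's axes as they then stand; what a row does not reach is not made up. A row lasts 1/12 s, in which the tool goes at most 41.7 mm and 7.16 degrees, less where a joint would pass 70% of its speed; a pose out of reach is approached as far as the arm can. A call with a gripper value outside its range is refused whole. OPENING is the finger opening in m, from 0 to 0.0854, set as the call begins (- or left out, the last holds). The fingers move at their own pace and stop on an object; FORCE is the grip in N (left out, the last holds). Time passes only in rows, so rows that do not move let the fingers close. It gives the time, the measured TCP pose, the force and the opening at its end, in the units of the state.
- state(): the state, without advancing time (a new reading comes with each control period).
- get_image(name): name is "scene" or "top"; returns the picture (480x640x3 uint8, blue, green, red); there is no depth.
- camera_params(name): a dict with "intrinsics" (3x3 intrinsics, pixels), "distortion" ([k1, k2, p1, p2, k3] as OpenCV has them; the pictures are not rectified), "rvec" (rotation vector, rad) and "tvec" (3), from world to camera coordinates, as OpenCV has them. Camera axes: x right, y down, z forward; pixel columns grow to the right and rows downward; lengths in mm; the calibration is good to about 2 mm. A picture is of the moment at which its call begins. camera_params takes no time and is no camera call.
- finish_job(): hands the job in, once; it reports no verdict.
The state is a dict: "t": time; "joint_positions": joint angles; "qd": joint speeds; "joint_torque": joint torques, N m; "position": TCP position; "eef_rot": TCP orientation; "ft_force": force on the tool from outside, world axes, zero at the start; "ft_torque": the same for the moment, N m; "grip_width": opening from 0.0 (shut) to 1.0 (fully open).
Only numpy, scipy, OpenCV 4.12 (cv2) and the standard library are available. Lean on these libraries where they do the work, as an engineer would, in place of code of your own. Each camera call takes 0.05 s, during which the arm holds its last target. There are 200 camera calls.

## Working session

There is one attempt and no reset: what is moved stays moved. The work goes in short steps, Python scripts to look and compute and a shell command to move; the robot and the scene stay as the last step left them, time stands still between calls to the robot, and variables do not carry over. Pictures are saved under pics/ and viewed, about 8 in all and at most 12, crops included, and the job is handed in when it is done.

```bash
mkdir -p pics; ls
python3 - <<'E'
from bench import *
import cv2
for n in("scene","top"):
    cv2.imwrite(f"pics/{n}0.png",get_image(n)); p=camera_params(n); print(n,p)
print(state())
E
```

```text
pics
scene {'intrinsics': array([[542.61967558,   0.        , 323.90001203],
       [  0.        , 542.61967558, 243.7789669 ],
       [  0.        ,   0.        ,   1.        ]]), 'distortion': array([-0.11592204,  0.        ,  0.        ,  0.        ,  0.        ]), 'rvec': array([ 1.90382859,  0.61281143, -0.38941088]), 'tvec': array([-426.83112918,  -20.49469007, 1266.27907279])}
top {'intrinsics': array([[503.32429096,   0.        , 313.38815216],
       [  0.        , 503.32429096, 241.09063781],
       [  0.        ,   0.        ,   1.        ]]), 'distortion': array([-0.13359019,  0.        ,  0.        ,  0.        ,  0.        ]), 'rvec': array([ 2.08473098, -2.14628571,  0.1862614 ]), 'tvec': array([ 13.28618675, 552.97071676, 856.49497321])}
{'t': 0.1, 'joint_positions': array([-1.18158747e+00,  3.00440772e-01,  1.52156403e+00,  9.65116110e-06,
        1.32069618e+00, -6.66147817e-02]), 'qd': array([-0.00107923, -0.00274383, -0.00176361,  0.00105361,  0.00121871,
       -0.00075186]), 'joint_torque': array([-2.45183737e-04, -5.44385040e+01, -3.62371373e+01, -1.12459813e-04,
        3.04457659e-03,  9.31440491e-05]), 'position': array([ 242.01737515, -493.63884957,  230.74516416]), 'eef_rot': array([-0.15982524,  0.68920862, -0.68843402,  0.1597059 ]), 'ft_force': array([0.30827165, 0.04662784, 0.53826196]), 'ft_torque': array([-0.03415358, -0.02353206, -0.04431717]), 'grip_width': 1.0078629936717367}
```

View pics/scene0.png

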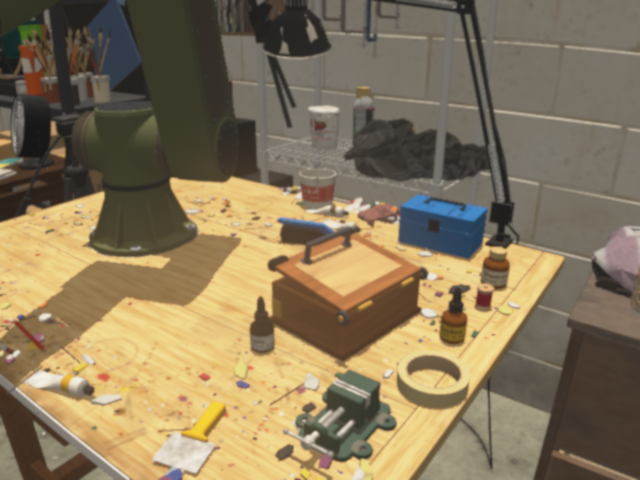

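View pics/top0.png

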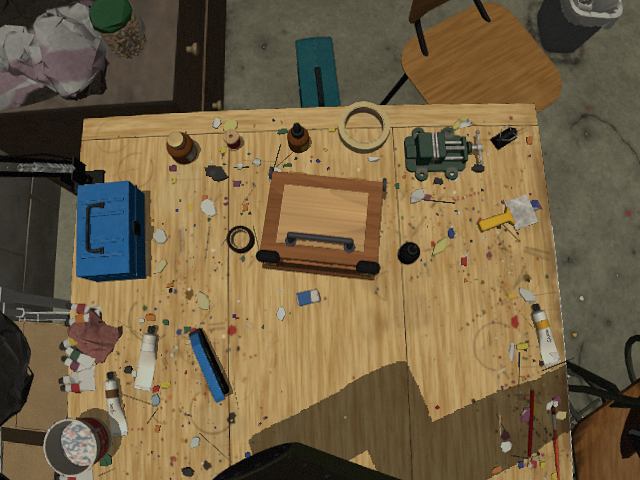

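The scene view shows the box with the lid ajar. The right bumper is near (279,264), the handle near (330,243) and the rear hinge knuckles at (343,317) and (420,273). In the top view the rear lid corners are near (272,172) and (385,183), the bumpers near (268,257) and (368,268), and the handle bar runs (288,240)–(354,245). The eraser is at (308,297), the tape at (240,238) and the ink at (409,252).

Run:
```python
import cv2,numpy as np
a=cv2.imread("pics/scene0.png")[220:340,240:440]; b=cv2.imread("pics/top0.png")[160:310,220:430]
a=cv2.resize(a,(800,480)[:2] and (500,300),interpolation=3); b=cv2.resize(b,None,fx=3.8,fy=3.8,interpolation=3)
cv2.imwrite("pics/b.png",b)
t=cv2.imread("pics/top0.png"); m=(t.max(2)<60).astype(np.uint8); m[:160]=0;m[310:]=0;m[:,:220]=0;m[:,430:]=0
n,l,s,c=cv2.connectedComponentsWithStats(m)
for i in range(1,n):
    if s[i,4]>15: print(s[i],c[i].round(1))
t=cv2.imread("pics/scene0.png"); m=(t.max(2)<60).astype(np.uint8); m[:215]=0;m[340:]=0;m[:,:240]=0;m[:,440:]=0
n,l,s,c=cv2.connectedComponentsWithStats(m);print()
for i in range(1,n):
    if s[i,4]>15: print(s[i],c[i].round(1))
cv2.imwrite("pics/a.png",cv2.resize(a,(800,480),interpolation=3))
```

```text
[415 160  15   6  84] [422.3 162.4]
[406 164  21  17  37] [414.6 173.9]
[220 167   9  14  70] [222.5 174.6]
[270 167   4   6  16] [271.5 168.9]
[383 185   3   7  19] [383.9 188. ]
[227 226  28  27 248] [241.5 239.9]
[232 230   9  13  22] [234.2 234.6]
[285 232  69  20 329] [318.6 239.7]
[398 242  22  22 372] [408.4 252.7]
[256 250 124  27 922] [318.1 264.4]
[309 261  25   4  26] [321.4 262.2]

[428 219  11  13 115] [433.4 225.3]
```

View pics/b.png

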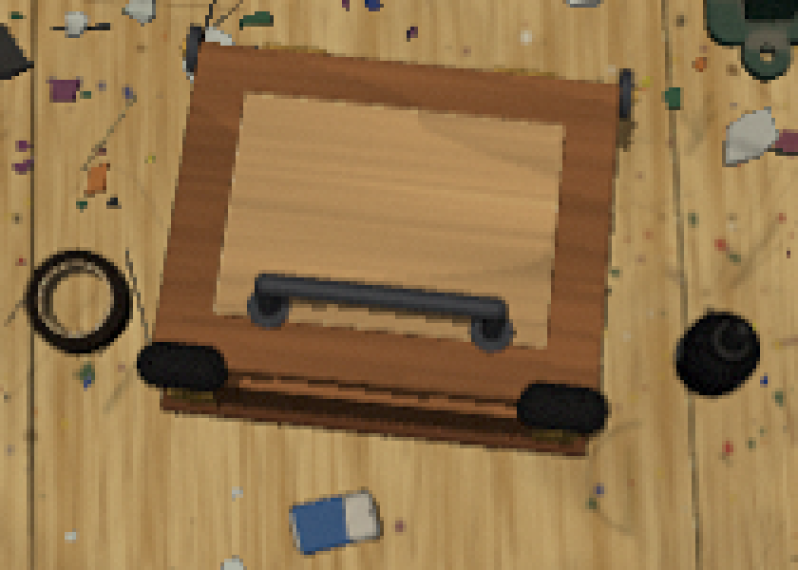

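View pics/a.png

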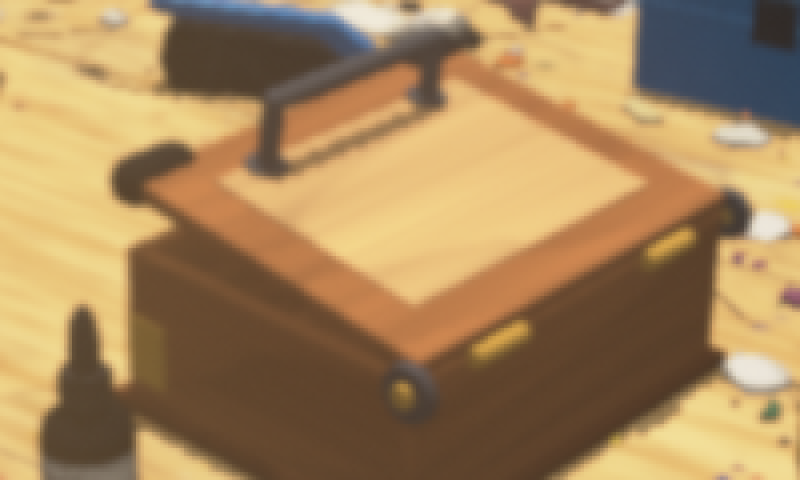

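```bash
cat > h.py <<'E'
import cv2,numpy as np
from bench import *
def cam(n):
    p=camera_params(n); K,d=p["intrinsics"],p["distortion"]; R=cv2.Rodrigues(p["rvec"])[0]; return K,d,R,np.array(p["tvec"]).ravel()
def ray(n,uv):
    K,d,R,t=cam(n); q=cv2.undistortPoints(np.float64([[uv]]),K,d).ravel()
    v=R.T@np.r_[q,1]; return -R.T@t, v/np.linalg.norm(v)
def onz(n,uv,z): c,v=ray(n,uv); return c+v*(z-c[2])/v[2]
def tri(a,b):
    c1,v1=ray("top",a); c2,v2=ray("scene",b)
    s=np.linalg.lstsq(np.c_[v1,-v2],c2-c1,rcond=None)[0]; p,q=c1+s[0]*v1,c2+s[1]*v2
    return (p+q)/2,np.linalg.norm(p-q)
E
python3 - <<'E'
from h import *
T=lambda u,v:(220+u/3.8,160+v/3.8)
S=lambda u,v:(240+u/4,220+v/4)
for n,a,b in [("hingeL",T(195,48),S(733,213)),("hingeR",T(625,93),S(408,392)),("handL",T(258,282),S(468,38)),("handR",T(503,306),S(272,98)),("bumpR",T(562,408),S(152,172))]:
    p,e=tri(a,b); print(n,p.round(1),e.round(1))
hl,hr=onz("top",T(195,48),76),onz("top",T(625,93),76)
print(hl,hr); d=hl-hr; print("yaw",np.arctan2(-d[0],d[1]),np.linalg.norm(d))
bl,br=[onz("top",T(*u),110) for u in((182,366),(562,408))]; d=bl-br; print(bl,br,np.arctan2(-d[0],d[1]),np.linalg.norm(d))
for n,u in("erz",(335,520)),("tape",(78,300)),("ink",(718,353)): print(n,onz("top",T(*u),10 if n!="ink" else 70).round())
E
```

```text
hingeL [680.1  71.   72.6] 3.3
hingeR [ 649.6 -134.2   73.3] 0.5
handL [555.8  41.7 132.7] 12.4
handR [536.4 -66.9 137.9] 1.7
bumpR [495.5 -93.9 103.6] 0.4
[677.42650468  69.77867528  76.        ] [ 648.49322603 -133.92607721   76.        ]
yaw -0.14109161875176182 205.74926683460885
[518.34717996  73.88975718 110.        ] [494.54618022 -93.40586953 110.        ] -0.1413207339712089 168.9802186855694
erz [456.  10.  10.]
tape [570. 136.  10.]
ink [ 523. -171.   70.]
```

```bash
cat >> h.py <<'E'
from scipy.spatial.transform import Rotation as Ro
H=np.array([663.,-32.1,76.]); YAW=-0.141
ex=np.array([np.cos(YAW),np.sin(YAW),0]); ey=np.array([-ex[1],ex[0],0])
def lid(th,p):
    c,s=np.cos(th),np.sin(th); return H+ex*(p[0]*c+p[2]*s)+ey*p[1]+np.array([0,0,-p[0]*s+p[2]*c])
HB=(-130,0,42); BL=(-160,85,5); BR=(-160,-85,5)
def to(target):
    s=state(); R=Ro.from_quat(s["eef_rot"]).as_matrix()
    yawerr=np.arctan2(R[:,2]@ey,R[:,2]@ex); yawerr=(yawerr+np.pi/2)%np.pi-np.pi/2
    print("t",round(s["t"],2),"pos",s["position"].round(1),"F",s["ft_force"].round(2),"grip",round(s["grip_width"],3))
    print("tool axes\n",R.round(3),"\nturn about y",(yawerr if R[2,1]<0 else -yawerr).round(4))
    print("target",np.round(target,1),"world d",(target-s["position"]).round(1),"tool d mm",(R.T@(target-s["position"])).round(1))
E
python3 -c "
from h import *
print(lid(.16,HB),lid(.16,BL),lid(.16,BR))
to(lid(.16,HB)+[0,0,60]); print(state()['joint_positions'])"
```

```text
[542.55905951 -15.0043843  138.17491276] [519.34521305  74.14263197 106.42704948] [495.45455873 -94.1702809  106.42704948]
t 0.1 pos [ 242.  -493.6  230.7] F [0.31 0.05 0.54] grip 1.008
tool axes
 [[-0.898 -0.     0.44 ]
 [-0.44   0.001 -0.898]
 [-0.    -1.    -0.001]] 
turn about y -0.974
target [542.6 -15.  198.2] world d [300.5 478.6 -32.6] tool d mm [-480.5   32.9 -297.4]
[-1.18158747e+00  3.00440772e-01  1.52156403e+00  9.65116110e-06
  1.32069618e+00 -6.66147817e-02]
```

```bash
python3 -m pendant '[[[-0.032,0,-0.02],0],[[-0.032,0,-0.02],0],[[-0.032,0,-0.02],0],[[-0.032,0,-0.02],0],[[-0.032,0,-0.02],0],[[-0.032,0,-0.02],0],[[-0.032,0,-0.02],0],[[-0.032,0,-0.02],0],[[-0.032,0,-0.02],0],[[-0.032,0,-0.02],0],[[-0.032,0,-0.02],0],[[-0.032,0,-0.02],0]]' 0.05 60
python3 -m pendant '[[[0,0,0],-0.11],[[0,0,0],-0.11],[[0,0,0],-0.11],[[0,0,0],-0.11],[[0,0,0],-0.11],[[0,0,0],-0.11],[[0,0,0],-0.11],[[0,0,0],-0.11],[[0,0,0],-0.094],[[0,0,0],0]]'
python3 -c "
from h import *
to(lid(.16,HB)+[0,0,60]); print(state()['joint_positions'])"
```

```text
t: 1.1
position: [481.8, -107.4, 231.2]
eef_rot: [-0.16, 0.689, -0.689, 0.16]
ft_force: [0.1, -1.2, -0.0]
grip_width: 0.586
t: 1.93
position: [481.1, -109.3, 231.0]
eef_rot: [-0.465, 0.533, -0.533, 0.465]
ft_force: [0.4, 0.1, 0.3]
grip_width: 0.584
t 1.93 pos [ 481.1 -109.3  231. ] F [0.42 0.11 0.3 ] grip 0.584
tool axes
 [[-0.136 -0.001  0.991]
 [-0.991  0.    -0.136]
 [-0.    -1.    -0.001]] 
turn about y 0.0044
target [542.6 -15.  198.2] world d [ 61.4  94.3 -32.8] tool d mm [-101.8   32.8   48. ]
[-2.97610197e-01  1.74076419e-01  1.67718574e+00 -5.20982764e-07
  1.29093307e+00 -1.61030153e-01]
```

```bash
python3 -m pendant '[[[-0.026,0.005,0.012],0],[[-0.025,0.005,0.012],0],[[-0.025,0.005,0.012],0],[[-0.026,0.005,0.012],0],[[0,0.015,0],0],[[0,0,0],0],[[0,0,0],0]]'
python3 - <<'E'
from h import *
to(lid(.16,HB)+[0,0,60])
t=get_image("top"); s=get_image("scene")
a=cv2.resize(s[160:340,230:430],(400,360),interpolation=3); b=cv2.resize(t[160:310,220:420],(480,360),interpolation=3)[:, :400]
cv2.imwrite("pics/c.png",np.hstack([a,b]))
E
```

```text
t: 2.52
position: [542.6, -15.1, 195.7]
eef_rot: [-0.464, 0.535, -0.534, 0.463]
ft_force: [0.6, -0.1, 0.2]
grip_width: 0.583
t 2.52 pos [542.6 -15.1 195.7] F [ 0.56 -0.06  0.21] grip 0.583
tool axes
 [[-0.142 -0.002  0.99 ]
 [-0.99   0.    -0.142]
 [ 0.    -1.    -0.002]] 
turn about y -0.0019
target [542.6 -15.  198.2] world d [-0.1  0.1  2.4] tool d mm [-0.1 -2.4 -0.1]
```

View pics/c.png

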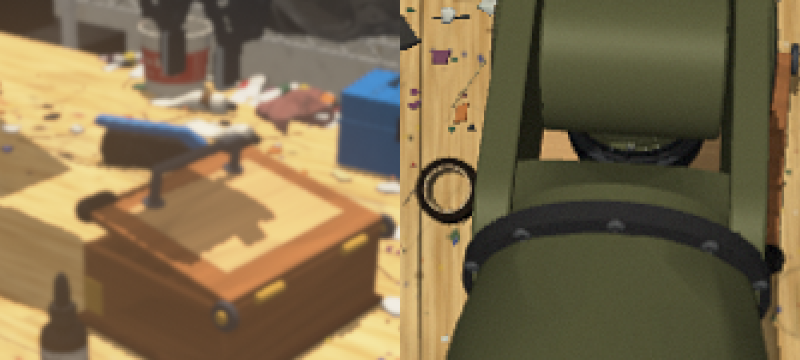

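The left half shows both fingers straddling the bar's line, with the bar about 60 mm below. In the top view the arm hides the box. I'll descend.

```bash
python3 -m pendant '[[[0,0.01,0],0],[[0,0.01,0],0],[[0,0.01,0],0],[[0,0.01,0],0],[[0,0.01,0],0],[[0,0.01,0],0],[[0,0.01,0],0],[[0,0,0],0],[[0,0,0],0]]'
python3 - <<'E'
from h import *
to(lid(.16,HB))
s=get_image("scene")
cv2.imwrite("pics/d.png",cv2.resize(s[190:310,250:410],(640,480),interpolation=3))
E
```

```text
t: 3.37
position: [543.0, -15.0, 125.8]
eef_rot: [-0.464, 0.534, -0.534, 0.463]
ft_force: [0.3, -0.4, -0.3]
grip_width: 0.585
t 3.37 pos [543.  -15.  125.8] F [ 0.27 -0.41 -0.27] grip 0.585
tool axes
 [[-0.141 -0.001  0.99 ]
 [-0.99   0.    -0.141]
 [ 0.    -1.    -0.001]] 
turn about y 0.0
target [542.6 -15.  138.2] world d [-0.4  0.  12.4] tool d mm [  0.  -12.4  -0.4]
```

View pics/d.png

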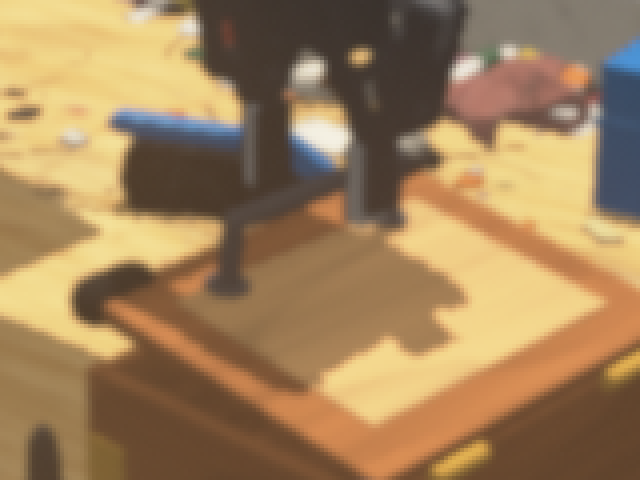

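The fingers straddle the bar, so I'll close.

```bash
python3 -m pendant '[[[0,0,0],0],[[0,0,0],0],[[0,0,0],0],[[0,0,0],0],[[0,0,0],0],[[0,0,0],0],[[0,0,0],0],[[0,0,0],0],[[0,0,0],0],[[0,0,0],0]]' 0 50
python3 - <<'E'
from h import *
to(lid(.16,HB))
for th in np.arange(.16,.84,.06): print(round(th,2),(lid(th,HB)-lid(.16,HB))@np.c_[ex,[0,0,1]])
E
```

```text
t: 4.25
position: [544.3, -15.2, 126.9]
eef_rot: [0.463, -0.533, 0.535, -0.464]
ft_force: [8.8, -0.0, -2.2]
grip_width: 0.091
t 4.25 pos [544.3 -15.2 126.9] F [ 8.83 -0.   -2.24] grip 0.091
tool axes
 [[-0.141  0.004  0.99 ]
 [-0.99  -0.    -0.141]
 [-0.    -1.     0.004]] 
turn about y -0.0001
target [542.6 -15.  138.2] world d [-1.7  0.2 11.3] tool d mm [  0.  -11.3  -1.7]
0.16 [0. 0.]
0.22 [3.94715792 7.18263111]
0.28 [ 8.31791242 14.11564996]
0.34 [13.09653351 20.77410517]
0.4 [18.26582332 27.13403349]
0.46 [23.80717798 33.17254604]
0.52 [29.70065459 38.8679107 ]
0.58 [35.92504302 44.19963032]
0.64 [42.45794217 49.14851645]
0.7 [49.27584068 53.69675845]
0.76 [56.35420146 57.82798755]
0.82 [63.66755006 61.52733581]
```

```bash
python3 -m pendant '[[[0,-0.0024,0.0013],0],[[0,-0.0024,0.0013],0],[[0,-0.0024,0.0013],0],[[0,-0.0023,0.0015],0],[[0,-0.0023,0.0015],0],[[0,-0.0023,0.0015],0],[[0,-0.0022,0.0016],0],[[0,-0.0022,0.0016],0],[[0,-0.0022,0.0016],0],[[0,-0.0021,0.0017],0],[[0,-0.0021,0.0017],0],[[0,-0.0021,0.0017],0]]'
python3 - <<'E'
from h import *
to(lid(.4,HB)-[0,0,11])
E
```

```text
t: 5.25
position: [560.4, -17.5, 153.3]
eef_rot: [-0.464, 0.535, -0.533, 0.463]
ft_force: [-7.1, 0.5, -12.8]
grip_width: 0.092
t 5.25 pos [560.4 -17.5 153.3] F [ -7.12   0.54 -12.78] grip 0.092
tool axes
 [[-0.14  -0.003  0.99 ]
 [-0.99   0.    -0.14 ]
 [ 0.    -1.    -0.003]] 
turn about y 0.0001
target [560.6 -17.6 154.3] world d [ 0.2 -0.1  1. ] tool d mm [ 0.  -1.   0.2]
```

```bash
python3 -m pendant '[[[0,-0.002,0.0018],0],[[0,-0.002,0.0018],0],[[0,-0.002,0.0019],0],[[0,-0.0019,0.0019],0],[[0,-0.0019,0.002],0],[[0,-0.0019,0.002],0],[[0,-0.0018,0.0021],0],[[0,-0.0018,0.0021],0],[[0,-0.0018,0.0021],0],[[0,-0.0017,0.0022],0],[[0,-0.0016,0.0022],0],[[0,-0.0016,0.0022],0]]'
python3 - <<'E'
from h import *
to(lid(.64,HB)-[0,0,11])
E
```

```text
t: 6.25
position: [583.8, -20.8, 177.1]
eef_rot: [-0.464, 0.535, -0.533, 0.463]
ft_force: [-23.6, 2.5, 8.6]
grip_width: 0.093
t 6.25 pos [583.8 -20.8 177.1] F [-23.55   2.49   8.6 ] grip 0.093
tool axes
 [[-0.14  -0.004  0.99 ]
 [-0.99   0.    -0.14 ]
 [ 0.    -1.    -0.004]] 
turn about y 0.0002
target [584.6 -21.  176.3] world d [ 0.7 -0.2 -0.7] tool d mm [0.  0.7 0.8]
```

```bash
python3 -m pendant '[[[0,-0.0018,0.0017],0],[[0,-0.0018,0.0017],0],[[0,-0.0016,0.0018],0],[[0,-0.0015,0.0018],0],[[0,-0.0015,0.002],0],[[0,-0.0013,0.0021],0],[[0,-0.0012,0.0022],0],[[0,0,0],0],[[0,0,0],0]]'
python3 - <<'E'
from h import *
to(lid(.76,HB)-[0,0,11])
s=get_image("scene")
cv2.imwrite("pics/e.png",cv2.resize(s[150:350,240:440],(600,600),interpolation=3))
E
```

```text
t: 7.0
position: [597.8, -22.8, 187.3]
eef_rot: [-0.464, 0.534, -0.534, 0.463]
ft_force: [-12.9, 1.4, -1.3]
grip_width: 0.088
t 7.0 pos [597.8 -22.8 187.3] F [-12.9    1.37  -1.29] grip 0.088
tool axes
 [[-0.14  -0.001  0.99 ]
 [-0.99   0.    -0.14 ]
 [ 0.    -1.    -0.001]] 
turn about y 0.0001
target [598.4 -22.9 185. ] world d [ 0.5 -0.1 -2.3] tool d mm [0.1 2.3 0.5]
```

View pics/e.png

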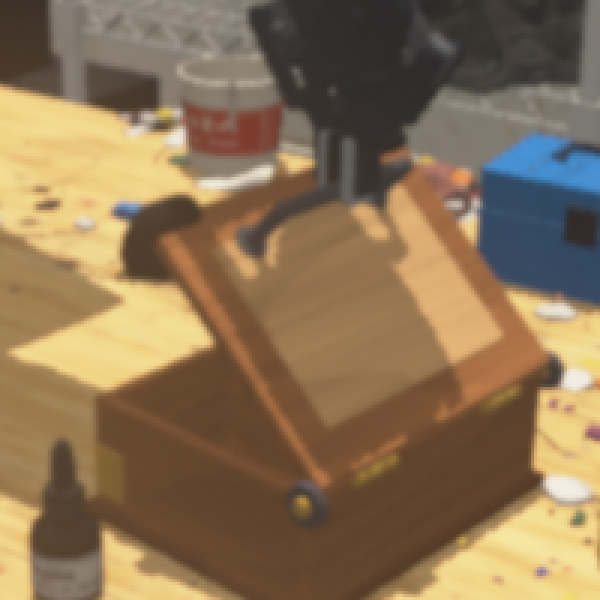

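The lid stands at about 45° with the bar still gripped. The right bumper is at crop (165,235). I'll open slightly and rise.

```bash
python3 -m pendant '[[[0,0,0],0],[[0,0,0],0],[[0,0,0],0],[[0,0,0],0],[[0,0,0],0],[[0,0,0],0]]' 0.032
python3 -m pendant '[[[0,-0.005,0],0],[[0,-0.01,0],0],[[0,-0.01,0],0],[[0,-0.015,0],0],[[0,-0.02,0],0],[[0,-0.02,0],0],[[0,0,0],0],[[0,0,0],0],[[0,0,0],0],[[0,0,0],0],[[0,0,0],0]]' 
python3 -m pendant '[[[0,0,0],0],[[0,0,0],0],[[0,0,0],0],[[0,0,0],0],[[0,0,0],0],[[0,0,0],0],[[0,0,0],0],[[0,0,0],0]]' 0
python3 - <<'E'
from h import *
s=get_image("scene"); t=get_image("top")
a=cv2.resize(s[190:340,240:440],(533,400),interpolation=3)
cv2.imwrite("pics/f.png",a); cv2.imwrite("pics/ftop.png",t)
for th in(.7,.76,.82): print(th,lid(th,HB),lid(th,BL),lid(th,BR))
to(lid(.77,BL)+[0,0,30])
E
```

```text
t: 7.55
position: [598.6, -23.0, 186.3]
eef_rot: [0.463, -0.534, 0.534, -0.464]
ft_force: [-0.2, 0.3, -0.6]
grip_width: 0.376
t: 8.47
position: [598.2, -22.9, 265.3]
eef_rot: [-0.464, 0.534, -0.534, 0.463]
ft_force: [0.1, -0.3, 0.0]
grip_width: 0.373
t: 9.13
position: [598.4, -22.9, 266.0]
eef_rot: [0.464, -0.534, 0.534, -0.464]
ft_force: [0.3, -0.5, 0.0]
grip_width: -0.001
0.7 [591.34588467 -21.92927887 191.87167121] [556.97415157  68.80150901 182.89904089] [533.08349725 -99.51140385 182.89904089]
0.76 [598.3539995  -22.92402399 196.00290032] [563.53291672  67.87054544 189.85161127] [ 539.6422624  -100.44236743  189.85161127]
0.82 [605.59477013 -23.95179271 199.70224857] [570.49264624  66.88266822 196.39443879] [ 546.60199192 -101.43024464  196.39443879]
t 9.23 pos [598.4 -22.9 266. ] F [-0.47 -0.14  0.51] grip -0.0
tool axes
 [[-0.141 -0.     0.99 ]
 [-0.99   0.    -0.141]
 [ 0.    -1.    -0.   ]] 
turn about y 0.0
target [564.7  67.7 221. ] world d [-33.8  90.6 -45. ] tool d mm [-85.   45.  -46.2]
```

View pics/f.png

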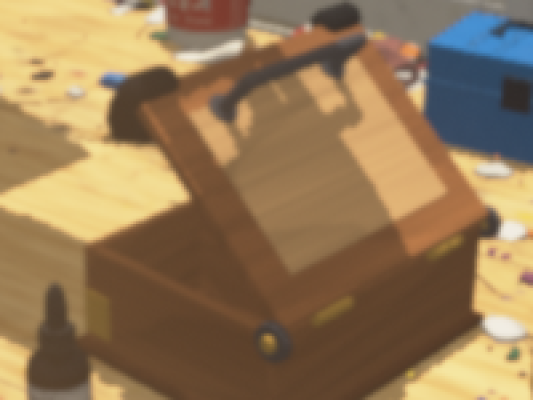

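The lid stands alone: left bumper at crop (337,17), right bumper about (140,102), both clear. I'll move over the left bumper.

```bash
python3 -m pendant '[[[-0.021,0,-0.0115],0],[[-0.021,0,-0.0115],0],[[-0.021,0,-0.0115],0],[[-0.022,0,-0.0117],0],[[0,0.015,0],0],[[0,0.015,0],0],[[0,0.01,0],0],[[0,0.008,0],0],[[0,0,0],0],[[0,0,0],0],[[0,0,0],0],[[0,0,0],0]]'
python3 - <<'E'
from h import *
for n,uv,y in("L",(337,17),85),("R",(140,102),-85):
    c,v=ray("scene",(240+uv[0]/2.667,190+uv[1]/2.667)); k=(ey@(H+ey*y-c))/(ey@v); p=c+k*v; d=p-H
    print(n,p.round(1),"lid ang",np.arctan2(d[2]-0,-d@ex)-np.arctan2(5,160),"r",np.hypot(d[2],d@ex))
to(lid(.77,BL)+[0,0,11])
s=get_image("scene"); cv2.imwrite("pics/g.png",cv2.resize(s[140:260,290:450],(640,480),interpolation=3))
E
```

```text
t: 10.23
position: [565.0, 67.6, 218.7]
eef_rot: [0.463, -0.534, 0.534, -0.464]
ft_force: [-0.3, 0.0, 0.0]
grip_width: 0.001
L [563.6  67.9 189.6] lid ang 0.7589587900114166 r 159.85784094697095
R [531.7 -99.3 175.6] lid ang 0.6596017344797425 r 156.37232055837424
t 10.23 pos [565.   67.6 218.7] F [-0.32  0.01  0.02] grip 0.001
tool axes
 [[-0.141  0.001  0.99 ]
 [-0.99   0.    -0.141]
 [-0.    -1.     0.001]] 
turn about y -0.0002
target [564.7  67.7 202. ] world d [ -0.3   0.1 -16.8] tool d mm [-0.1 16.8 -0.3]
```

View pics/g.png

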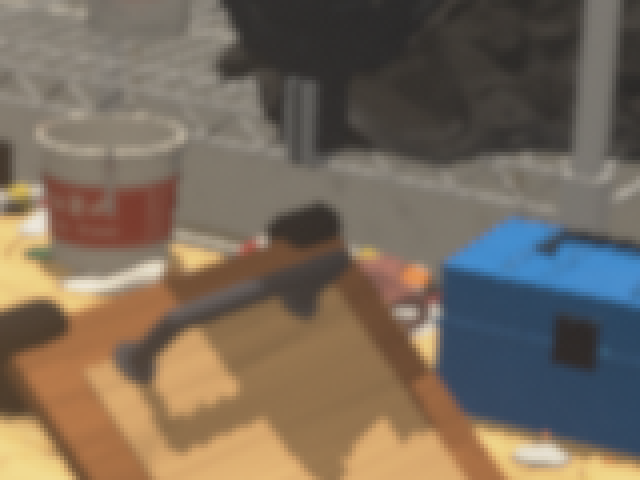

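```bash
python3 -m pendant '[[[0,0.005,0],0],[[0,0.003,0],0],[[0,0.002,0],0],[[0,0.001,0],0],[[0,0,0],0],[[0,0,0],0]]'; python3 -m pendant '[[[0,0.0005,0],0],[[0,0.0005,0],0],[[0,0,0],0]]'; for i in 1 2 3; do python3 -c "from bench import *;print(state()['ft_force'],state()['position'])";done
```

```text
t: 10.78
position: [564.7, 67.7, 207.0]
eef_rot: [0.464, -0.534, 0.534, -0.464]
ft_force: [-0.3, -0.4, -0.1]
grip_width: 0.002
t: 11.03
position: [564.7, 67.7, 206.0]
eef_rot: [0.464, -0.534, 0.534, -0.464]
ft_force: [0.1, 0.4, -0.2]
grip_width: -0.001
[ 0.13522891  0.35692226 -0.18607934] [564.65344995  67.71782424 205.96421364]
[ 0.13522891  0.35692226 -0.18607934] [564.65344995  67.71782424 205.96421364]
[ 0.13522891  0.35692226 -0.18607934] [564.65344995  67.71782424 205.96421364]
```

```bash
python3 -m pendant '[[[0,0.0005,0],0],[[0,0.0005,0],0],[[0,0,0],0]]'
```

```text
t: 11.28
position: [564.6, 67.7, 204.9]
eef_rot: [-0.464, 0.534, -0.534, 0.463]
ft_force: [0.1, -0.5, 0.5]
grip_width: 0.001
```

```bash
python3 -m pendant '[[[0,0.0005,0],0],[[0,0.0005,0],0],[[0,0,0],0]]'
```

```text
t: 11.53
position: [564.6, 67.7, 203.8]
eef_rot: [-0.464, 0.534, -0.534, 0.463]
ft_force: [-0.4, -1.5, 0.3]
grip_width: 0.004
```

```bash
python3 -m pendant '[[[0,0.0005,0],0],[[0,0,0],0]]'
```

```text
t: 11.7
position: [564.6, 67.7, 203.4]
eef_rot: [-0.464, 0.534, -0.534, 0.464]
ft_force: [-0.4, 0.1, -0.3]
grip_width: -0.003
```

```bash
python3 -m pendant '[[[0,0.0005,0],0],[[0,0,0],0]]'
```

```text
t: 11.87
position: [564.6, 67.7, 202.9]
eef_rot: [-0.464, 0.534, -0.534, 0.464]
ft_force: [0.9, -0.7, 0.1]
grip_width: 0.005
```

```bash
python3 -m pendant '[[[0,0.0003,0],0],[[0,0,0],0]]'
```

```text
t: 12.03
position: [564.6, 67.7, 202.6]
eef_rot: [-0.464, 0.534, -0.534, 0.464]
ft_force: [-0.5, 0.3, 0.0]
grip_width: -0.002
```

```bash
python3 -m pendant '[[[0,0.0003,0],0],[[0,0,0],0]]'
```

```text
t: 12.2
position: [564.6, 67.7, 202.3]
eef_rot: [-0.464, 0.534, -0.534, 0.464]
ft_force: [-0.3, 0.5, -0.7]
grip_width: -0.0
```

```bash
python3 -m pendant '[[[0,0.0004,0],0],[[0,0,0],0]]'; python3 -m pendant '[[[0,0.0004,0],0],[[0,0,0],0]]'
```

```text
t: 12.37
position: [564.6, 67.7, 201.9]
eef_rot: [-0.464, 0.534, -0.534, 0.464]
ft_force: [-0.1, -0.9, -0.1]
grip_width: 0.004
t: 12.53
position: [564.6, 67.7, 201.5]
eef_rot: [-0.464, 0.534, -0.534, 0.464]
ft_force: [0.6, 0.8, 0.2]
grip_width: 0.001
```

```bash
python3 -m pendant '[[[0,0.0004,0],0],[[0,0,0],0]]'; python3 -m pendant '[[[0,0.0004,0],0],[[0,0,0],0]]'
```

```text
t: 12.7
position: [564.6, 67.7, 201.1]
eef_rot: [-0.464, 0.534, -0.534, 0.464]
ft_force: [-0.0, -0.6, -0.2]
grip_width: -0.002
t: 12.87
position: [564.6, 67.7, 200.7]
eef_rot: [-0.464, 0.534, -0.534, 0.464]
ft_force: [0.0, -0.4, -0.1]
grip_width: 0.001
```

```bash
python3 -m pendant '[[[0,0.0004,0],0],[[0,0,0],0]]'; python3 -m pendant '[[[0,0.0004,0],0],[[0,0,0],0]]'
```

```text
t: 13.03
position: [564.6, 67.7, 200.3]
eef_rot: [-0.464, 0.534, -0.534, 0.464]
ft_force: [-0.6, -0.1, 0.2]
grip_width: 0.002
t: 13.2
position: [564.6, 67.7, 199.9]
eef_rot: [-0.464, 0.534, -0.534, 0.463]
ft_force: [-0.4, -0.7, -0.6]
grip_width: -0.0
```

```bash
python3 -m pendant '[[[0,0.0004,0],0],[[0,0,0],0]]'; python3 -m pendant '[[[0,0.0004,0],0],[[0,0,0],0]]'
```

```text
t: 13.37
position: [564.6, 67.7, 199.5]
eef_rot: [-0.464, 0.534, -0.534, 0.464]
ft_force: [0.5, -0.3, -0.2]
grip_width: -0.002
t: 13.53
position: [564.6, 67.7, 199.1]
eef_rot: [-0.464, 0.534, -0.534, 0.464]
ft_force: [0.0, -0.8, -0.1]
grip_width: 0.002
```

```bash
python3 -m pendant '[[[0,0.0004,0],0],[[0,0,0],0]]'; python3 -m pendant '[[[0,0.0004,0],0],[[0,0,0],0]]'
```

```text
t: 13.7
position: [564.6, 67.7, 198.7]
eef_rot: [-0.464, 0.534, -0.534, 0.464]
ft_force: [0.1, -0.4, 0.9]
grip_width: 0.0
t: 13.87
position: [564.6, 67.7, 198.3]
eef_rot: [-0.464, 0.534, -0.534, 0.463]
ft_force: [-0.2, 0.8, 0.2]
grip_width: 0.0
```

```bash
python3 -m pendant '[[[0,0.0004,0],0],[[0,0,0],0]]'; python3 -m pendant '[[[0,0.0004,0],0],[[0,0,0],0]]'
```

```text
t: 14.03
position: [564.6, 67.7, 197.9]
eef_rot: [-0.464, 0.534, -0.534, 0.464]
ft_force: [-0.4, -0.4, -0.2]
grip_width: -0.001
t: 14.2
position: [564.7, 67.7, 197.6]
eef_rot: [-0.464, 0.534, -0.534, 0.464]
ft_force: [0.1, 0.1, 1.2]
grip_width: -0.005
```

Run:
```python
from h import *
s=get_image("scene"); cv2.imwrite("pics/i.png",cv2.resize(s[150:230,330:430],(800,640),interpolation=3)[:600])
```

```text
(no output)
```

View pics/i.png

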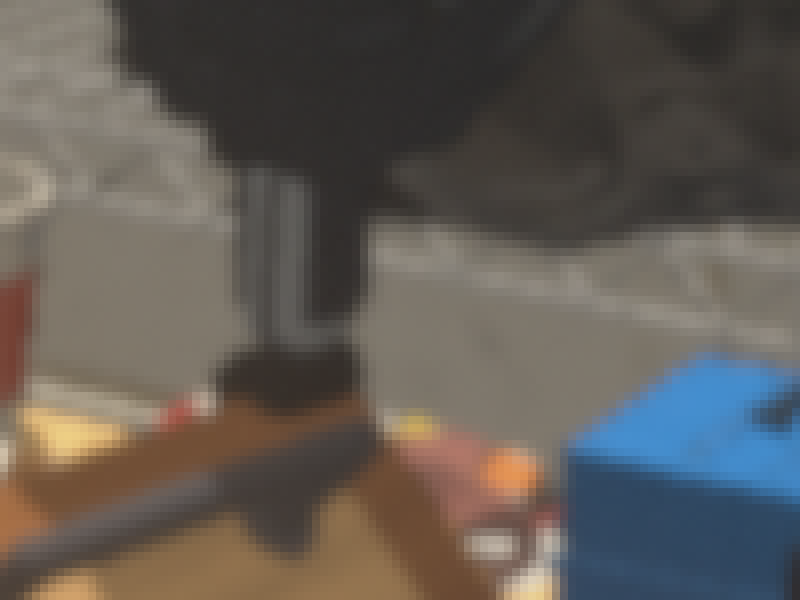

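The shut fingers have just touched the left bumper: tips at crop (310,345), force 1.2 N. I'll press further in small steps.

```bash
python3 -m pendant '[[[0,0.0003,0],0],[[0,0,0],0]]'; python3 -m pendant '[[[0,0.0002,0],0],[[0,0,0],0]]'
```

```text
t: 14.42
position: [564.6, 67.8, 197.5]
eef_rot: [0.463, -0.534, 0.534, -0.464]
ft_force: [-1.3, -0.1, 2.6]
grip_width: 0.004
t: 14.58
position: [564.6, 67.8, 197.4]
eef_rot: [0.463, -0.534, 0.534, -0.464]
ft_force: [-2.2, -0.0, 4.6]
grip_width: -0.0
```

```bash
python3 -m pendant '[[[0,0.0002,0],0],[[0,0,0],0],[[0,0,0],0]]'; python3 -m pendant '[[[0,0,0],0],[[0,0,0],0],[[0,0,0],0],[[0,0,0],0]]'
```

```text
t: 14.83
position: [564.6, 67.8, 197.4]
eef_rot: [0.463, -0.534, 0.534, -0.464]
ft_force: [-3.1, 1.0, 5.9]
grip_width: 0.001
t: 15.17
position: [564.6, 67.8, 197.3]
eef_rot: [0.463, -0.534, 0.534, -0.464]
ft_force: [-3.4, 0.5, 5.9]
grip_width: 0.002
```

```bash
python3 -m pendant '[[[0,0,0],0],[[0,0,0],0],[[0,0,0],0],[[0,0,0],0],[[0,0,0],0],[[0,0,0],0]]';python3 -m pendant '[[[0,0,0],0],[[0,0,0],0],[[0,0,0],0],[[0,0,0],0],[[0,0,0],0],[[0,0,0],0]]'
```

```text
t: 15.67
position: [564.6, 67.8, 197.3]
eef_rot: [0.463, -0.534, 0.534, -0.464]
ft_force: [-3.6, -0.2, 6.2]
grip_width: 0.003
t: 16.17
position: [564.7, 67.8, 197.4]
eef_rot: [0.463, -0.534, 0.534, -0.464]
ft_force: [-3.3, 0.1, 5.4]
grip_width: -0.0
```

```bash
python3 -m pendant '[[[0,-0.002,0],0],[[0,-0.008,0],0],[[0,-0.015,0],0],[[0,-0.015,0],0],[[0,0,0],0],[[0.03,0,0],0],[[0.03,0,0],0],[[0.03,0,0],0],[[0.03,0,0],0],[[0.03,0,0],0],[[0.02,0,-0.003],0],[[0,0,0],0]]'; python3 -m pendant '[[[0,0.015,0],0],[[0,0.012,0],0],[[0,0.007,0],0],[[0,0.002,0],0],[[0,0,0],0],[[0,0,0],0],[[0,0,0],0]]'
python3 -c "
from h import *
to(lid(.73,BR)+[0,0,11])"
```

```text
t: 17.17
position: [536.9, -103.3, 236.4]
eef_rot: [-0.463, 0.535, -0.535, 0.462]
ft_force: [0.3, -0.1, 0.2]
grip_width: 0.001
t: 17.75
position: [538.1, -100.1, 201.5]
eef_rot: [0.463, -0.534, 0.534, -0.464]
ft_force: [0.5, 0.1, 1.0]
grip_width: 0.001
t 17.75 pos [ 538.1 -100.1  201.5] F [0.49 0.07 0.98] grip 0.001
tool axes
 [[-0.14   0.001  0.99 ]
 [-0.99  -0.    -0.14 ]
 [ 0.    -1.     0.001]] 
turn about y 0.0002
target [ 536.3 -100.   197.4] world d [-1.8  0.1 -4.1] tool d mm [ 0.1  4.1 -1.8]
```

```bash
python3 -m pendant '[[[0,0.0005,0],0],[[0,0.0005,0],0],[[0,0,0],0]]';python3 -m pendant '[[[0,0.0005,0],0],[[0,0,0],0],[[0,0,0],0]]'
```

```text
t: 18.0
position: [537.8, -100.2, 200.0]
eef_rot: [0.464, -0.534, 0.534, -0.464]
ft_force: [-0.4, -0.3, 0.5]
grip_width: -0.003
t: 18.25
position: [537.8, -100.2, 199.4]
eef_rot: [-0.464, 0.534, -0.534, 0.464]
ft_force: [0.7, -0.8, 0.3]
grip_width: 0.003
```

```bash
python3 -m pendant '[[[0,0.0005,0],0],[[0,0,0],0]]';python3 -m pendant '[[[0,0.0003,0],0],[[0,0,0],0]]'
```

```text
t: 18.42
position: [537.8, -100.2, 198.8]
eef_rot: [-0.464, 0.534, -0.534, 0.464]
ft_force: [1.1, 0.2, -0.1]
grip_width: 0.001
t: 18.58
position: [537.8, -100.2, 198.5]
eef_rot: [-0.464, 0.534, -0.534, 0.464]
ft_force: [0.1, -0.6, 0.9]
grip_width: 0.001
```

```bash
python3 -m pendant '[[[0,0.0004,0],0],[[0,0,0],0]]';python3 -m pendant '[[[0,0.0004,0],0],[[0,0,0],0]]'
```

```text
t: 18.75
position: [537.8, -100.2, 198.1]
eef_rot: [-0.464, 0.534, -0.534, 0.464]
ft_force: [0.9, -0.4, -0.6]
grip_width: -0.0
t: 18.92
position: [537.8, -100.2, 197.7]
eef_rot: [-0.464, 0.534, -0.534, 0.463]
ft_force: [-0.2, -0.5, -0.2]
grip_width: 0.004
```

```bash
python3 -m pendant '[[[0,0.0003,0],0],[[0,0,0],0]]';python3 -m pendant '[[[0,0.0003,0],0],[[0,0,0],0]]'
```

```text
t: 19.08
position: [537.8, -100.2, 197.6]
eef_rot: [0.464, -0.534, 0.534, -0.464]
ft_force: [-0.9, -0.1, 0.8]
grip_width: -0.0
t: 19.25
position: [537.8, -100.2, 197.4]
eef_rot: [0.464, -0.534, 0.534, -0.464]
ft_force: [-2.3, 0.0, 5.1]
grip_width: -0.002
```

```bash
python3 -m pendant '[[[0,0.0001,0],0],[[0,0,0],0],[[0,0,0],0],[[0,0,0],0]]';python3 -m pendant '[[[0,0,0],0],[[0,0,0],0],[[0,0,0],0],[[0,0,0],0],[[0,0,0],0],[[0,0,0],0]]'; python3 -m pendant '[[[0,0,0],0],[[0,0,0],0],[[0,0,0],0],[[0,0,0],0],[[0,0,0],0],[[0,0,0],0]]'
```

```text
t: 19.58
position: [537.8, -100.2, 197.3]
eef_rot: [0.464, -0.534, 0.534, -0.464]
ft_force: [-3.1, 0.5, 5.4]
grip_width: -0.002
t: 20.08
position: [537.8, -100.2, 197.4]
eef_rot: [0.463, -0.534, 0.534, -0.464]
ft_force: [-3.2, 1.4, 5.7]
grip_width: -0.002
t: 20.58
position: [537.8, -100.2, 197.3]
eef_rot: [0.464, -0.534, 0.534, -0.464]
ft_force: [-2.3, 0.3, 5.3]
grip_width: -0.002
```

Both bumpers have been pressed for more than 1.2 s. I'll retreat upward and check.

```bash
python3 -m pendant '[[[0,0,0],0],[[0,-0.002,0],0],[[0,-0.008,0],0],[[0,-0.02,0],0],[[0,-0.03,0],0],[[0,-0.03,0],0],[[0,0,-0.01],0],[[0,0,0],0],[[0,0,0],0],[[0,0,0],0],[[0,0,0],0],[[0,0,0],0]]'
python3 - <<'E'
from h import *
s=get_image("scene"); cv2.imwrite("pics/j.png",s)
E
```

```text
t: 21.58
position: [527.9, -98.8, 286.3]
eef_rot: [-0.464, 0.534, -0.534, 0.463]
ft_force: [-0.4, -1.1, 0.1]
grip_width: 0.001
```

View pics/j.png

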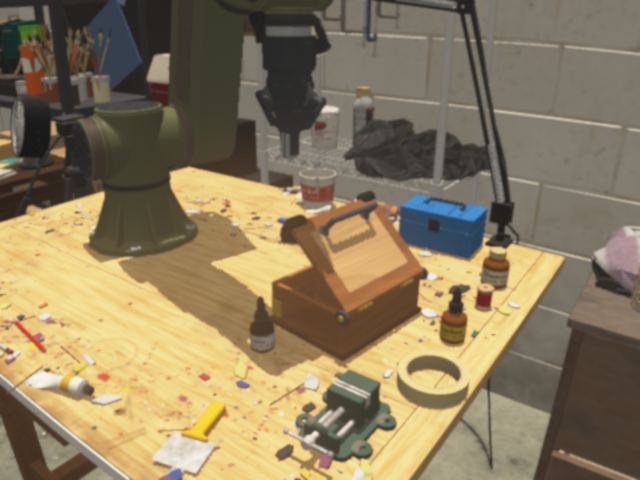

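The lid stands half open with bumpers near (292,230) and (367,198). The ink bottle is unmoved at (262,330), and the gripper is well clear.

```bash
python3 -c "
from bench import *
print(finish_job())"
```

```text
the job is handed in; nothing more can be done
None
```

I raised the lid by its bar handle to about 0.73–0.76 rad (about 42–44°) and released it. It stood by itself for more than a second.

| Press | Felt vertical force | Total force incl. sideways friction | Time held |
|---|---|---|---|
| Left bumper | about 5.4–6.2 N | up to 7.2 N | about 1.4 s |
| Right bumper | about 5.1–5.7 N | up to 6.7 N | about 1.3 s |

Both bumper tops were met at the same height, about 197.5 mm, so the lid did not slip between the presses.

In the last picture the lid is still half open and untouched, with the gripper about 90 mm above the bumpers. The ink bottle is where it was. The tape roll and eraser are hidden in that view, so I did not re-check them; the tool stayed well clear of them. I handed the job in at about 21.6 s.

**Disagreements:**
- The bumpers were touched about 4 mm lower than the 0.76 rad estimate predicted, which puts the lid nearer 0.73 rad. That is still well inside the limits.
- A camera estimate from the right bumper alone gave 0.66 rad. I discounted it because of the bumper's shadow.
- During the lift the tool pushed toward the hinge with about 21 N. I corrected the path outward by 1.5 mm.

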